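# Fill the empty cells of the covered crate by feel

### The arm

A 6-joint arm with a two-finger parallel gripper is mounted at the origin on the work surface; the furniture and walls round the work are solid. World frame = base frame: x ahead of the robot, y to its left, z up, the work surface at z = 0. Lengths are in m, angles in rad, forces in N, time in s.
With the tool pointing down it reaches from about 0.325 to 0.775 m from the base axis. Payload 9.3 kg.
Tool frame: the origin (TCP) lies midway between the tips of the shut fingers; the grasp point (between the pads) lies 19 mm behind it; z points along the fingers, y is the line along which they close (so a half turn about z gives the same grasp; the last joint's range is limited). The gripper opens to 85 mm and grips with 20 to 120 N. Pads are 22 mm wide; open, the fingers measure 114 mm over their backs; the gripper's body (76 mm by 85 mm) begins 54 mm behind the grasp point. The pads swing forward as they close: fully open they stand 13 mm farther back than shut.
Start: joints at [1.048, 0.259, 0.021, 1.334, 0, 1.418], TCP at [0.199, 0.513, 0.231] pointing down, gripper open.
Joint ranges: [-3.04, 3.04], [-0.91, 1.82], [-1.04, 1.36], [-1.92, 1.95], [-1.52, 1.45], [-3.14, 3.14]. Speed limits (rad/s): [2.22, 2.22, 2.79, 3.14, 3.14, 3.14].

### API

Orientations are given as [roll, pitch, yaw] about the fixed x, y, z axes, in that order (R = Rz(yaw) Ry(pitch) Rx(roll)).
In Python, from rig import manip, vision gives the robot as it stands.
- The arm moves only by the shell command python3 -m crank 'ROWS' [FORCE]. ROWS is JSON, a list of rows, each a list of 5 numbers: the shift along the tool's x, y, z in cm, then the turn about the tool's z in rad, then the closure, from -1 (fully open) to 1 (shut). A call has 1 to 8 rows; each row is the pose to reach, as a shift and turn from the pose commanded when the call began, along the tool's axes at that moment; what a row does not reach only later rows make up. A row lasts 1/8 s, in which the tool goes at most 62.5 mm and 10.7 degrees, less where a joint would pass 70% of its speed; a pose out of reach is approached as far as the arm can. A call with a gripper value outside its range is refused whole. The fingers move at their own pace and stop on an object; FORCE is the grip in N (left out, the last holds). Time passes only in rows, so rows that repeat a pose let the fingers close. It gives the time, the measured TCP pose, the force, the opening and the grip force at its end, in the units of the state.
- manip.get_state(): the state, without advancing time (a new reading comes with each control period).
- vision.get_image(name): name is "side" or "top" or "wrist"; returns a dict with "image" (480x640x3 uint8, red, green, blue), "camera_matrix" (3x3 intrinsics, pixels), "dist" ([k1, k2, p1, p2, k3] as OpenCV has them; the pictures are not rectified), "pose" (4x4, takes a point from camera to world coordinates); the wrist camera has in their place "T_tool_cam" (4x4, takes a point from camera to tool coordinates, whose origin is the TCP and whose axes are the flange's). Camera axes: x right, y up, looking along -z (the intrinsics and any distortion apply to the point x, -y, -z); pixel columns grow to the right and rows downward; lengths in m; the calibration is good to about 2 mm. A picture is of the moment at which its call begins: read the wrist's pose just before it. There is no depth.
- manip.job_done(): hands the job in; it is judged then, once.
The state is a dict: "clock": time; "joint_pos": joint angles; "qvel": joint speeds; "effort": joint torques, N m; "tcp_pos": TCP position; "ee_rot": TCP orientation; "wrist_force": force on the tool from outside, world axes, zero at the start; "torque": the same for the moment, N m; "grip_width": finger opening in m; "finger_force": force on a finger pad.
Only numpy, scipy, OpenCV 4.12 (cv2) and the standard library are available. Lean on these libraries where they do the work, as an engineer would, in place of code of your own. Each camera call takes 0.05 s, during which the arm holds its last target. There are 200 camera calls.

### The job

Put the three dropper bottles away in the blue crate, one to a cell, each upright and pushed fully down to the floor of its cell through the sprung doors. Three of the six cells already hold a tin that you cannot see, so feel gently with the bottle for the empty ones, without forcing it where it stops short or dropping it in. Do not shift or tip the loupe, tank, film cassette and beaker standing among the bottles, and let go of everything at the end.

Things in the scene. Friction and masses are not known exactly. Their poses are not given: they have to be found in the camera images.
- crate: low blue storage crate, fixed, 148 x 242 x 44 mm (its x, y, z), with a thin steel carrying rail at each y end (15 mm out, 33 mm high). Origin at the centre of its underside, z up; turned about z. Two rows of three cells, each 54 mm (x) by 50 mm (y) inside, 36 mm deep, centres 66 mm apart along x and 76 mm along y, all covered by black sprung doors.
- cell0 (a point): centre of the mouth of cell 0, level with the crate's top, 44 mm above the worktop; at x -33, y -76 mm in the crate's frame, axes as the crate's. Every cell: a pair of doors lies 3 mm below the top, hinged on the cell's two x sides; they swing down into the cell (each 25 mm long; open, they leave 49 mm) and spring shut. Pushed slowly, a bottle goes through with 2 to 4 N (more when fast), and they hold it by rubbing, so it must be pushed all the way down.
- cell1 (a point): centre of the mouth of cell 1, level with the crate's top, 44 mm above the worktop; at x -33, y +0 mm in the crate's frame, axes as the crate's. Three of the six cells, other ones every time, already hold a tin 44 mm across and 27 mm tall, out of sight under the closed doors: there a bottle stops 4 to 10 mm below the crate's top. In the three empty cells it goes down 36 mm.
- cell2 (a point): centre of the mouth of cell 2, level with the crate's top, 44 mm above the worktop; at x -33, y +76 mm in the crate's frame, axes as the crate's
- cell3 (a point): centre of the mouth of cell 3, level with the crate's top, 44 mm above the worktop; at x +33, y -76 mm in the crate's frame, axes as the crate's
- cell4 (a point): centre of the mouth of cell 4, level with the crate's top, 44 mm above the worktop; at x +33, y +0 mm in the crate's frame, axes as the crate's
- cell5 (a point): centre of the mouth of cell 5, level with the crate's top, 44 mm above the worktop; at x +33, y +76 mm in the crate's frame, axes as the crate's
- bottle_1: white plastic dropper bottle with red pointed cap (all three alike), 42 mm across, 113 mm tall, 40 to 85 g, upright; origin at the centre of its underside, z up. The white body, straight-sided from 4 to 60 mm above the underside, is what can be gripped; above that it narrows, and the cap is not firm.
- bottle_2: white plastic dropper bottle with red pointed cap (all three alike), 42 mm across, 113 mm tall, 40 to 85 g, upright; origin at the centre of its underside, z up. The white body, straight-sided from 4 to 60 mm above the underside, is what can be gripped; above that it narrows, and the cap is not firm.
- bottle_3: white plastic dropper bottle with red pointed cap (all three alike), 42 mm across, 113 mm tall, 40 to 85 g, upright; origin at the centre of its underside, z up. The white body, straight-sided from 4 to 60 mm above the underside, is what can be gripped; above that it narrows, and the cap is not firm.
- loupe: black focusing loupe, 46 mm across, 58 mm tall, origin at the centre of its underside. A bystander: stands loose near the bottles, leave it be.
- tank: small steel developing tank with lid, 70 mm across, 91 mm tall, origin at the centre of its underside. A bystander: stands loose near the bottles, leave it be.
- cassette: dark film cassette standing on end, 25 mm across (28 mm with its lip), 51 mm tall, origin at its underside. A bystander: stands loose near the bottles, leave it be.
- beaker: clear beaker, 71 mm across, 88 mm tall, origin at the centre of its underside. A bystander: stands loose near the bottles, leave it be.

How it is judged:
By the outcome, as a careful person would: the job done as asked, in the order asked, and still so for the second after the job is handed in, with the robot touching nothing.
It also fails if it takes over 72 s, if anything falls off the work surface, if the arm or the gripper's body presses on something with over 40 N, if the wrist force passes 120 N, or if a joint passes its speed limit or range.

## Working session

There is one attempt and no reset: what is moved stays moved. The work goes in short steps, Python scripts to look and compute and a shell command to move; the robot and the scene stay as the last step left them, time stands still between calls to the robot, and variables do not carry over. Pictures are saved under pics/ and viewed, at most 10 in all, crops included, and the job is handed in when it is done.

```bash
mkdir -p pics; ls; python3 - <<'E'
from rig import manip, vision
import cv2
s=manip.get_state(); print({k:s[k] for k in('clock','tcp_pos','ee_rot','wrist_force','grip_width')})
for n in('top','side'):
    r=vision.get_image(n); cv2.imwrite(f'pics/{n}0.png',r['image'][...,::-1]); print(n,r['camera_matrix'],r['dist'],r['pose'])
E
```

```text
pics
{'clock': 0.0, 'tcp_pos': array([0.19865015, 0.51257422, 0.23065182]), 'ee_rot': array([-3.14026062e+00, -2.05473935e-04,  2.77177475e+00]), 'wrist_force': array([-0.28128232, -0.13361116,  0.58001477]), 'grip_width': 0.08535196949528598}
top [[529.55855398   0.         327.34624863]
 [  0.         529.55855398 246.46119729]
 [  0.           0.           1.        ]] [-0.00078102  0.          0.          0.          0.        ] [[ 2.96435768e-02  9.91728331e-01 -1.24884654e-01  4.17643394e-01]
 [-9.99560035e-01  2.92866061e-02 -4.69375256e-03 -4.61116742e-02]
 [-9.97479732e-04  1.24968848e-01  9.92160164e-01  1.07218607e+00]
 [ 0.00000000e+00  0.00000000e+00  0.00000000e+00  1.00000000e+00]]
side [[502.50120342   0.         323.01498317]
 [  0.         502.50120342 241.68841328]
 [  0.           0.           1.        ]] [-0.13332491  0.          0.          0.          0.        ] [[-0.99778658  0.03019723 -0.05924587  0.485073  ]
 [-0.06625914 -0.37607783  0.92421599  0.83768153]
 [ 0.00562771  0.92609589  0.37724625  0.44010075]
 [ 0.          0.          0.          1.        ]]
```

View pics/top0.png

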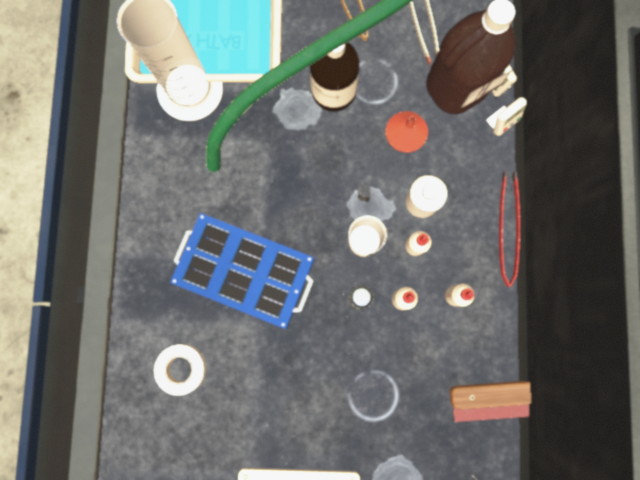

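View pics/side0.png

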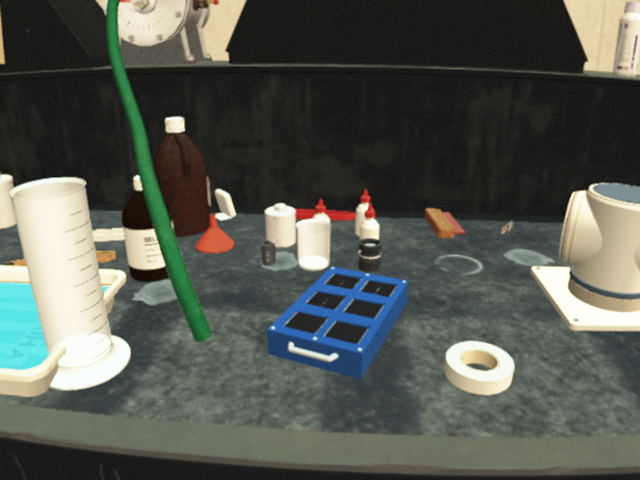

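The overhead view shows the crate at (243,270), red-capped bottles at (419,243), (405,298) and (461,295), the loupe at (362,298), the beaker at (367,236), the cassette near (363,200) and the tank at (427,195). I'll enlarge that region to measure.

```bash
python3 - <<'E'
import cv2
im=cv2.imread('pics/top0.png')[170:340,165:490]
cv2.imwrite('pics/crop1.png',cv2.resize(im,None,fx=2.4,fy=2.4,interpolation=cv2.INTER_CUBIC))
E
cat > h.py <<'E'
import numpy as np, cv2
from rig import manip, vision
from scipy.spatial.transform import Rotation as R
def ray(cam,uv,pose):
    p=cv2.undistortPoints(np.array([[uv]],float),cam['camera_matrix'],cam['dist'])[0,0]
    return pose[:3,3], pose[:3,:3]@np.array([p[0],-p[1],-1])
def at_z(cam,uv,z,pose=None):
    pose=cam['pose'] if pose is None else pose
    o,d=ray(cam,uv,pose); return o+d*(z-o[2])/d[2]
def toolT(s):
    T=np.eye(4);T[:3,:3]=R.from_euler('xyz',s['ee_rot']).as_matrix();T[:3,3]=s['tcp_pos'];return T
def shift(target,s=None):
    "cm in tool axes from measured pose to world target"
    s=s or manip.get_state();T=toolT(s);return np.round(100*T[:3,:3].T@(np.array(target)-T[:3,3]),2)
E
```

```text
(no output)
```

View pics/crop1.png

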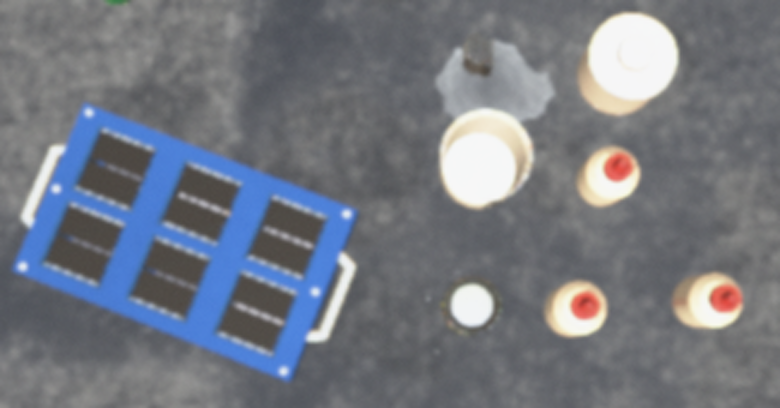

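The crop shows the crate's corners at (85,103), (358,208), (292,381) and (13,270). The caps are at (619,166), (586,306) and (726,298). The tank lid is at (633,55), the beaker rim at (487,158), the cassette at (478,48) and the loupe at (471,306).

```bash
cat > m.py <<'E'
from h import *
cam=vision.get_image('top')
f=lambda u,v,z:at_z(cam,((u+.5)/2.4-.5+165,(v+.5)/2.4-.5+170),z)
c=np.array([f(*p,.044)[:2] for p in[(85,103),(358,208),(292,381),(13,270)]])
print('sides',[np.linalg.norm(c[i]-c[(i+1)%4]) for i in range(4)])
cells=np.array([f(*p,.041)[:2] for p in[(116,168),(203,202),(288,236),(85,243),(170,278),(257,312)]])
print('cells',cells.round(4).tolist(),'centre',c.mean(0),cells.mean(0))
# long axis candidates
d=cells[[0,3]].mean(0)-cells[[2,5]].mean(0); print('long',np.linalg.norm(d),'yaw(y axis)',np.degrees(np.arctan2(-d[0],d[1])))
for n,u,v,z in[('b1',619,166,.103),('b2',586,306,.103),('b3',726,298,.103),('tank',633,55,.091),('beaker',487,158,.088),('cass',478,44,.051),('loupe',471,305,.058)]:
    p=f(u,v,z);print(n,p.round(4),np.hypot(*p[:2]).round(3))
E
python3 m.py; python3 -c "
import sys
from h import *
s=manip.get_state();print(toolT(s).round(3)); print(vision.get_image('wrist')['T_tool_cam'])"
```

```text
sides [np.float64(0.24094749830930984), np.float64(0.14866031093259935), np.float64(0.2432994140389185), np.float64(0.14752240151657503)]
cells [[0.5542, 0.1838], [0.5283, 0.1112], [0.5025, 0.0407], [0.4919, 0.2055], [0.4656, 0.135], [0.4403, 0.0633]] centre [0.49700314 0.12264053] [0.49713549 0.12326827]
long 0.1517217781557618 yaw(y axis) -19.90587123977936
b1 [ 0.559  -0.2171  0.103 ] 0.6
b2 [ 0.4509 -0.1928  0.103 ] 0.49
b3 [ 0.4601 -0.2991  0.103 ] 0.549
tank [ 0.6494 -0.2296  0.091 ] 0.689
beaker [ 0.5644 -0.1165  0.088 ] 0.576
cass [ 0.6643 -0.1098  0.051 ] 0.673
loupe [ 0.4505 -0.1083  0.058 ] 0.463
[[-0.932  0.361 -0.001  0.199]
 [ 0.361  0.932 -0.001  0.513]
 [ 0.    -0.001 -1.     0.231]
 [ 0.     0.     0.     1.   ]]
[[ 4.77956139e-04  9.55283754e-01  2.95690245e-01  7.66526523e-02]
 [ 9.99999868e-01 -4.01334620e-04 -3.19819931e-04 -2.30022502e-05]
 [-1.86848052e-04  2.95690359e-01 -9.55283820e-01 -1.41927222e-01]
 [ 0.00000000e+00  0.00000000e+00  0.00000000e+00  1.00000000e+00]]
```

```bash
python3 - <<'E'
from h import *
t=vision.get_image('top');s=vision.get_image('side')
for a,b in[((213,165),(203,335)),((405,4),(113,3))]:
    o1,d1=ray(t,a,t['pose']);o2,d2=ray(s,b,s['pose'])
    k=np.linalg.lstsq(np.c_[d1,-d2],o2-o1,rcond=None)[0];print(o1+k[0]*d1,o2+k[1]*d2)
print('cell0 side',[cv2.projectPoints(np.array(p,float)*[1,1,1],np.eye(3),np.zeros(3),np.eye(3),np.zeros(5))[0].shape for p in[[1,1,1.]]])
print(shift([.49,.125,.25]), vision.get_image('wrist')['camera_matrix'][0,0])
E
```

```text
[0.71140342 0.19778902 0.01795823] [0.71044422 0.19764905 0.01765856]
[ 0.80514284 -0.13146203  0.45107996] [ 0.91955588 -0.07164495  0.51424079]
cell0 side [(1, 1, 2)]
[-41.17 -25.63  -1.88] 417.0055417338453
```

```bash
python3 -m crank '[[-6,-3.5,-0.5,0,-0.5],[-12,-7,-1,0,-0.5],[-18,-11,-1.5,0,-0.5],[-24,-15,-2,0,-0.5],[-30,-18.5,-2,0,-0.5],[-36,-22,-2,0,-0.5],[-41,-25.6,-2,0,-0.5],[-41,-25.6,-2,0,-0.5]]' 40
python3 - <<'E'
from h import *
s=manip.get_state();r=vision.get_image('wrist');cv2.imwrite('pics/w1.png',r['image'][...,::-1])
print(s['clock'],s['tcp_pos'],s['ee_rot'],s['grip_width'],s['qvel'].round(3));np.savez('w1.npz',T=toolT(s)@r['T_tool_cam'],K=r['camera_matrix'],d=r['dist'])
E
```

```text
clock: 1.35
tcp_pos: [0.4897, 0.1237, 0.2513]
ee_rot: [3.142, 0.0, 2.77]
wrist_force: [0.9, 1.1, -0.7]
grip_width: 0.0638
finger_force: 0.0
1.35 [0.4897023  0.1236633  0.25128533] [3.14154464e+00 2.56205150e-04 2.77041899e+00] 0.06383924816070966 [-0.654  0.204  0.254  0.056  0.005 -0.653]
```

View pics/w1.png

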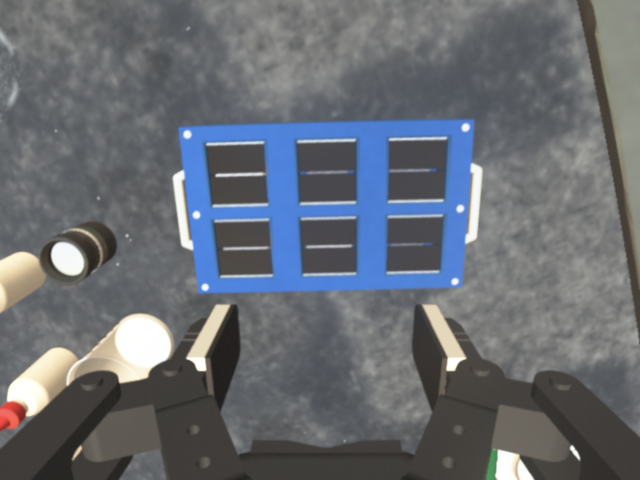

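The wrist view shows the crate top with corners at (179,128), (475,120), (465,288) and (196,293). The cell doors are centred at (237,174), (327,172), (417,170), (245,247), (329,246) and (414,243). The loupe is at (70,255), with the beaker and bottles at the lower left.

```bash
python3 - <<'E'
from h import *
w=np.load('w1.npz');cam={'camera_matrix':w['K'],'dist':w['d']}
f=lambda u,v,z:at_z(cam,(u,v),z,w['T'])[:2]
c=np.array([f(*p,.044) for p in[(179,128),(475,120),(465,288),(196,293)]])
print([np.linalg.norm(c[i]-c[(i+1)%4]).round(4) for i in range(4)])
px=[(417,170),(327,172),(237,174),(414,243),(329,246),(245,247)] # wrist order, crate +y right
P=np.array([f(*p,.042) for p in px]);print(c.mean(0),P.mean(0))
# order as crate yaw -20: rows x-,y-.. find local layout by fit
loc=np.array([[-33,76],[-33,0],[-33,-76],[33,76],[33,0],[33,-76]])/1000
A=P-P.mean(0);H=loc.T@A;th=np.arctan2(H[0,1]-H[1,0],H[0,0]+H[1,1]);print('yaw',th,np.degrees(th))
Rm=np.array([[np.cos(th),-np.sin(th)],[np.sin(th),np.cos(th)]]);fit=P.mean(0)+loc@Rm.T
print(fit.round(4).tolist(),np.abs(fit-P).max())
print('b2 grasp shift above',shift([.4509,-.1928,.20]),vision.get_image('wrist')['T_tool_cam'][0,3], manip.get_state()['tcp_pos'])
E
```

```text
[np.float64(0.2418), np.float64(0.1485), np.float64(0.2469), np.float64(0.147)]
[0.49647084 0.12377784] [0.49486411 0.12396412]
yaw -0.345175120049018 -19.777077571730256
[[0.4895, 0.2066], [0.4638, 0.1351], [0.4381, 0.0636], [0.5516, 0.1843], [0.5259, 0.1128], [0.5002, 0.0413]] 0.0015901529212473953
b2 grasp shift above [ -7.55 -30.68   5.13] 0.07665376236357119 [0.49076235 0.12255352 0.25071724]
```

```bash
python3 -c "
from h import *
print(shift([.51,-.22,.25]))"
python3 -m crank '[[-2,-5.5,0,0,-0.5],[-4,-11,0,0,-0.5],[-7,-17,0,0,-0.5],[-9,-22,0,0,-0.5],[-12,-27,0,0,-0.5],[-14,-31,0,0,-0.5],[-14,-31,0,0,-0.5],[-14,-31,0,0,-0.5]]'
python3 - <<'E'
from h import *
s=manip.get_state();r=vision.get_image('wrist');cv2.imwrite('pics/w2.png',r['image'][...,::-1])
print(s['clock'],s['tcp_pos'],s['ee_rot'],s['qvel'].round(3));np.savez('w2.npz',T=toolT(s)@r['T_tool_cam'],K=r['camera_matrix'],d=r['dist'])
E
```

```text
[-14.32 -31.18   0.1 ]
clock: 2.45
tcp_pos: [0.5069, -0.2129, 0.2512]
ee_rot: [3.141, -0.001, 2.772]
wrist_force: [-0.8, -0.3, -0.1]
grip_width: 0.0644
finger_force: 0.0
2.45 [ 0.50688318 -0.212893    0.25120372] [ 3.14114111e+00 -5.51426408e-04  2.77185714e+00] [ 0.02  -0.013 -0.006  0.    -0.001 -0.001]
```

View pics/w2.png

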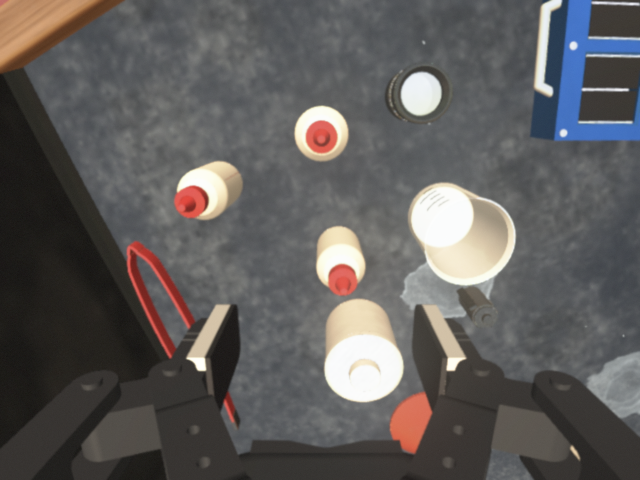

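The wrist view shows cap tips at (321,138), (188,204) and (342,287). The body shoulder circles are at (321,132), (204,194) and (340,262).

```bash
python3 - <<'E'
from h import *
w=np.load('w2.npz');cam={'camera_matrix':w['K'],'dist':w['d']}
f=lambda u,v,z:at_z(cam,(u,v),z,w['T'])[:2].round(4)
for n,t,sh in[('b2',(321,138),(321,132)),('b3',(188,204),(204,194)),('b1',(342,287),(340,262))]: print(n,f(*t,.112),[f(*sh,z) for z in(.06,.075)])
print('loupe',f(421,94,.058),'tank',f(364,366,.087))
for p in[[.451,-.1925],[.46,-.299],[.559,-.217]]: print(shift(p+[.17]),shift(p+[.0425]))
E
```

```text
b2 [ 0.4499 -0.1941] [array([ 0.4483, -0.194 ]), array([ 0.4477, -0.1936])]
b3 [ 0.4578 -0.296 ] [array([ 0.4593, -0.3005]), array([ 0.4583, -0.2953])]
b1 [ 0.5545 -0.2184] [array([ 0.5542, -0.218 ]), array([ 0.5489, -0.2166])]
loupe [ 0.4493 -0.1121] tank [ 0.6406 -0.2295]
[ 5.94 -0.15  8.14] [ 5.94 -0.16 20.89]
[ 1.26 -9.76  8.14] [ 1.26 -9.77 20.89]
[-5.02  1.46  8.14] [-5.02  1.45 20.89]
```

```bash
python3 -m crank '[[5.6,-0.2,2,0,-0.5],[6,-0.2,8,0,-0.5],[6,-0.2,13,0,-0.5],[6,-0.2,17,0,-0.5],[6,-0.2,19.5,0,-0.5],[6,-0.2,20.5,0,-0.5],[6,-0.2,20.9,0,-0.5],[6,-0.2,20.9,0,-0.5]]' 40
python3 -m crank '[[0,0,0,0,0.3],[0,0,0,0,0.3],[0,0,0,0,0.3],[0,0,0,0,0.3]]' 40
```

```text
clock: 3.5
tcp_pos: [0.4509, -0.1938, 0.043]
ee_rot: [-3.141, 0.001, 2.772]
wrist_force: [-0.5, -0.1, 0.0]
grip_width: 0.0638
finger_force: 0.0
clock: 4.0
tcp_pos: [0.4509, -0.1943, 0.0433]
ee_rot: [-3.141, 0.002, 2.772]
wrist_force: [-0.3, 0.4, 5.5]
grip_width: 0.0397
finger_force: 39.9
```

```bash
python3 -m crank '[[0,0,-0.5,0,0.3],[0,0,-3,0,0.3],[0,0,-7,0,0.3],[0,0,-12,0,0.3],[1,4,-13,0,0.3],[2.5,9,-13,0,0.3],[4,14.5,-13,0,0.3],[5.5,20,-13,0,0.3]]'
python3 - <<'E'
from h import *
s=manip.get_state();print(s['grip_width'],s['finger_force'],shift([.4907,.2062,s['tcp_pos'][2]]), s['qvel'].round(2))
r=vision.get_image('wrist');cv2.imwrite('pics/w3.png',r['image'][...,::-1])
s=manip.get_state();print(shift([.4907,.2062,s['tcp_pos'][2]]))
E
```

```text
clock: 5.0
tcp_pos: [0.4713, 0.014, 0.1729]
ee_rot: [3.141, 0.001, 2.771]
wrist_force: [0.5, 0.2, 0.0]
grip_width: 0.0397
finger_force: 40.4
0.039722108820356546 40.430644552689046 [ 5.15 18.62 -0.  ] [0.99 0.06 0.07 0.01 0.   0.98]
[ 4.86 18.13  0.05]
```

View pics/w3.png

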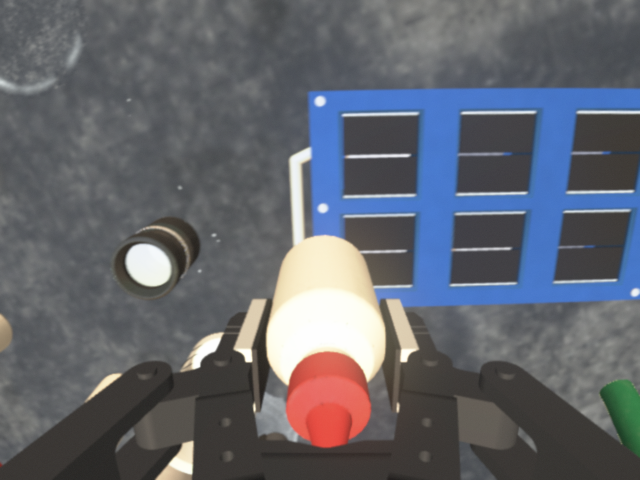

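The held bottle's far bottom edge is at (326,236) and it hangs upright between the pads, which span 258 to 395. The crate is at the right. I'll compute the bottle's offset in the hand.

```bash
python3 - <<'E'
from h import *
r=vision.get_image('wrist')
for z in(.0433,.0393): print(at_z(r,(326,236),z,r['T_tool_cam']))
s=manip.get_state();print(s['tcp_pos'],shift([.4907,.2062,s['tcp_pos'][2]]))
w=np.load('w1.npz');d=np.linalg.inv(w['T'])
E
```

```text
[0.0212149  0.00015964 0.0433    ]
[0.02241208 0.0001557  0.0393    ]
[0.47111257 0.01688672 0.17283649] [ 4.92 18.39  0.02]
```

```bash
python3 -m crank '[[1.6,5.5,0,0,0.3],[3.3,11.5,0,0,0.3],[4.7,17,1,0,0.3],[5.2,18.8,4,0,0.3],[5.2,18.8,6.5,0,0.3],[5.2,18.8,7.7,0,0.3],[5.2,18.8,8,0,0.3],[5.2,18.8,8,0,0.3]]'
python3 - <<'E'
from h import *
s=manip.get_state();print(s['clock'],s['tcp_pos'],shift([.4907,.2062,s['tcp_pos'][2]]),s['wrist_force'],s['qvel'].round(2))
E
```

```text
clock: 6.1
tcp_pos: [0.4914, 0.2061, 0.093]
ee_rot: [3.141, 0.001, 2.771]
wrist_force: [-0.9, -0.1, -0.6]
grip_width: 0.0396
finger_force: 40.6
6.1 [0.49135464 0.2061469  0.0930224 ] [ 0.06 -0.02 -0.  ] [-0.88089691 -0.08787501 -0.55570768] [ 0.   -0.01  0.01  0.    0.    0.  ]
```

```bash
python3 -m crank '[[0,0,0.3,0,0.3],[0,0,0.5,0,0.3],[0,0,0.7,0,0.3],[0,0,0.85,0,0.3],[0,0,1.0,0,0.3],[0,0,1.0,0,0.3]]' | egrep 'tcp_pos|wrist|width'
python3 -m crank '[[0,0,0.1,0,0.3],[0,0,0.2,0,0.3],[0,0,0.2,0,0.3]]' | egrep 'tcp_pos|wrist|width'
```

```text
tcp_pos: [0.4909, 0.2066, 0.0823]
wrist_force: [0.0, -0.2, 0.3]
grip_width: 0.0395
tcp_pos: [0.4909, 0.2066, 0.0802]
wrist_force: [0.2, 1.5, 1.3]
grip_width: 0.0395
```

```bash
python3 -m crank '[[0,0,0.1,0,0.3],[0,0,0.2,0,0.3],[0,0,0.2,0,0.3]]' | egrep 'tcp_pos|wrist|width'
python3 -m crank '[[0,0,0.1,0,0.3],[0,0,0.2,0,0.3],[0,0,0.2,0,0.3]]' | egrep 'tcp_pos|wrist|width'
```

```text
tcp_pos: [0.4908, 0.2065, 0.0782]
wrist_force: [0.4, -0.6, 1.2]
grip_width: 0.0396
tcp_pos: [0.4908, 0.2065, 0.0762]
wrist_force: [1.1, 0.3, 0.4]
grip_width: 0.0396
```

```bash
python3 -m crank '[[0,0,0.2,0,0.3],[0,0,0.3,0,0.3],[0,0,0.3,0,0.3]]' | egrep 'tcp_pos|wrist|width'
```

```text
tcp_pos: [0.4908, 0.2065, 0.0731]
wrist_force: [0.4, -0.8, -0.4]
grip_width: 0.04
```

```bash
python3 -m crank '[[0,0,0.25,0,0.3],[0,0,0.5,0,0.3],[0,0,0.75,0,0.3],[0,0,1.0,0,0.3],[0,0,1.25,0,0.3],[0,0,1.5,0,0.3],[0,0,1.8,0,0.3],[0,0,1.8,0,0.3]]' | egrep 'tcp_pos|wrist|width'
```

```text
tcp_pos: [0.4906, 0.2065, 0.0549]
wrist_force: [0.3, -0.0, -0.8]
grip_width: 0.0399
```

```bash
python3 -m crank '[[0,0,0.1,0,0.3],[0,0,0.2,0,0.3],[0,0,0.3,0,0.3],[0,0,0.3,0,0.3]]' | egrep 'tcp_pos|wrist|width'
```

```text
tcp_pos: [0.4908, 0.2066, 0.0522]
wrist_force: [0.0, -0.8, 0.4]
grip_width: 0.0397
```

```bash
python3 -m crank '[[0,0,0.1,0,0.3],[0,0,0.15,0,0.3],[0,0,0.15,0,0.3]]' | egrep 'tcp_pos|wrist|width'

```

```text
tcp_pos: [0.491, 0.2065, 0.0513]
wrist_force: [-0.8, -1.0, 5.9]
grip_width: 0.0397
```

```bash
python3 - <<'E'
from h import *
r=vision.get_image('wrist');cv2.imwrite('pics/w4.png',r['image'][...,::-1])
E
```

```text
(no output)
```

View pics/w4.png

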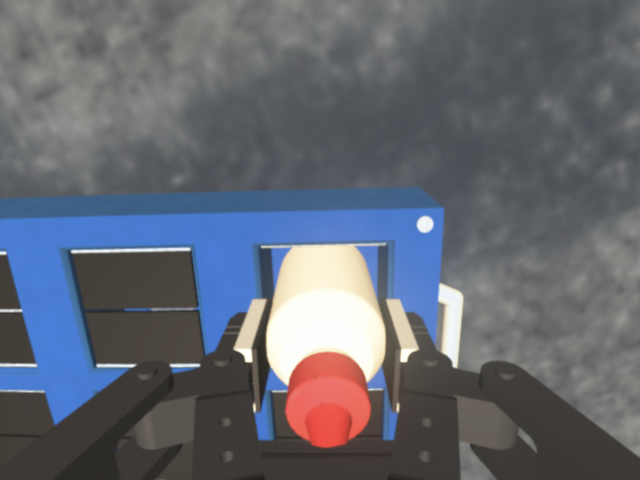

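The bottle stands in its cell between the walls (260–390), and it touched the floor at the expected height (TCP 0.0513, 5.9 N). I'll release it and go to the next one.

```bash
python3 -m crank '[[0,0,0,0,-0.35],[0,0,0,0,-0.35],[0,0,-0.5,0,-0.35],[0,0,-3,0,-0.35],[0,0,-8,0,-0.5],[0,0,-13.5,0,-0.5],[-1.5,-4,-15,0,-0.5],[-3,-9,-15,0,-0.5]]' | egrep 'clock|tcp_pos|wrist|width'
python3 -m crank '[[-1.7,-5.5,0,0,-0.5],[-3.4,-11,0,0,-0.5],[-5.1,-16.5,0,0,-0.5],[-6.8,-22,0,0,-0.5],[-8.5,-27.5,0,0,-0.5],[-10.2,-33,0,0,-0.5],[-12,-39,0,0,-0.5],[-12,-39,0,0,-0.5]]' | egrep 'clock|tcp_pos|wrist|width'
python3 - <<'E'
from h import *
vision.get_image('top');s=manip.get_state();print(s['tcp_pos'],s['qvel'].round(2),shift([.4585,-.298,.0430]))
E
```

```text
clock: 11.28
tcp_pos: [0.487, 0.1114, 0.2026]
wrist_force: [0.3, -0.5, 0.2]
grip_width: 0.0639
clock: 12.28
tcp_pos: [0.4565, -0.2991, 0.2003]
wrist_force: [-0.1, 0.2, -0.3]
grip_width: 0.0642
[ 0.45662465 -0.29698178  0.20043315] [ 0.05 -0.02 -0.03  0.    0.01  0.01] [-0.22 -0.03 15.74]
```

```bash
python3 -m crank '[[-0.2,-0.1,5,0,-0.5],[-0.2,-0.1,10,0,-0.5],[-0.2,-0.1,13,0,-0.5],[-0.2,-0.1,14.8,0,-0.5],[-0.2,-0.1,15.5,0,-0.5],[-0.2,-0.1,15.7,0,-0.5],[-0.2,-0.1,15.7,0,-0.5]]' 40
python3 -m crank '[[0,0,0,0,0.3],[0,0,0,0,0.3],[0,0,0,0,0.3],[0,0,0,0,0.3]]' 40
```

```text
clock: 13.2
tcp_pos: [0.4591, -0.2968, 0.0446]
ee_rot: [-3.141, 0.001, 2.772]
wrist_force: [-0.4, 0.1, 0.3]
grip_width: 0.0639
finger_force: 0.0
clock: 13.7
tcp_pos: [0.4592, -0.2973, 0.0445]
ee_rot: [-3.141, 0.002, 2.772]
wrist_force: [0.8, 0.4, 7.0]
grip_width: 0.0402
finger_force: 39.7
```

```bash
python3 -m crank '[[0,0,-0.5,0,0.3],[0,0,-4,0,0.3],[0,0,-9,0,0.3],[0.4,2,-13,0,0.3],[1.4,7.5,-13,0,0.3],[2.4,13.5,-13,0,0.3],[3.5,19.5,-13,0,0.3],[4.5,25.5,-13,0,0.3]]' | egrep 'clock|tcp_pos|wrist|width'
python3 -m crank '[[1.1,6,0,0,0.3],[2.2,12,0,0,0.3],[3.2,18,0,0,0.3],[4.1,22.7,1,0,0.3],[4.1,22.7,4,0,0.3],[4.1,22.7,7,0,0.3],[4.1,22.7,8,0,0.3],[4.1,22.7,8,0,0.3]]' | egrep 'clock|tcp_pos|wrist|width'
python3 - <<'E'
from h import *
s=manip.get_state();print(s['tcp_pos'],s['qvel'].round(2),shift([.5528,.1839,.0445+.034]))
E
```

```text
clock: 14.7
tcp_pos: [0.5088, -0.041, 0.174]
wrist_force: [0.6, 0.8, -0.7]
grip_width: 0.0402
clock: 15.7
tcp_pos: [0.5526, 0.1834, 0.0938]
wrist_force: [-0.5, 0.3, -0.2]
grip_width: 0.0401
[0.55261293 0.18343066 0.09376715] [-0.   -0.02  0.03  0.01  0.   -0.  ] [-0.    0.05  1.53]
```

```bash
python3 -m crank '[[0,0,0.3,0,0.3],[0,0,0.5,0,0.3],[0,0,0.7,0,0.3],[0,0,0.85,0,0.3],[0,0,1.0,0,0.3],[0,0,1.0,0,0.3]]' | egrep 'tcp_pos|wrist|width'
```

```text
tcp_pos: [0.5528, 0.1836, 0.0838]
wrist_force: [-0.3, -1.5, 1.0]
grip_width: 0.0398
```

```bash
python3 -m crank '[[0,0,0.1,0,0.3],[0,0,0.2,0,0.3],[0,0,0.2,0,0.3]]' | egrep 'tcp_pos|wrist|width'
```

```text
tcp_pos: [0.5528, 0.1837, 0.0817]
wrist_force: [0.5, -0.0, 0.8]
grip_width: 0.0401
```

```bash
python3 -m crank '[[0,0,0.1,0,0.3],[0,0,0.2,0,0.3],[0,0,0.2,0,0.3]]' | egrep 'tcp_pos|wrist|width'
```

```text
tcp_pos: [0.5526, 0.1837, 0.0797]
wrist_force: [0.5, 0.5, 0.9]
grip_width: 0.0407
```

```bash
python3 -m crank '[[0,0,0.1,0,0.3],[0,0,0.15,0,0.3],[0,0,0.15,0,0.3]]' | egrep 'tcp_pos|wrist|width'
```

```text
tcp_pos: [0.5527, 0.1836, 0.0782]
wrist_force: [-0.7, 0.4, 1.0]
grip_width: 0.0398
```

Now 10.3 mm down, still no stop.

```bash
python3 -m crank '[[0,0,0.1,0,0.3],[0,0,0.2,0,0.3],[0,0,0.2,0,0.3]]' | egrep 'tcp_pos|wrist|width'
```

```text
tcp_pos: [0.5527, 0.1836, 0.0761]
wrist_force: [-0.6, 0.0, 0.2]
grip_width: 0.0402
```

```bash
python3 -m crank '[[0,0,0.1,0,0.3],[0,0,0.2,0,0.3],[0,0,0.2,0,0.3]]' | egrep 'tcp_pos|wrist|width'
```

```text
tcp_pos: [0.5527, 0.1836, 0.0741]
wrist_force: [-0.5, -0.8, -0.2]
grip_width: 0.0404
```

```bash
python3 -m crank '[[0,0,0.3,0,0.3],[0,0,0.6,0,0.3],[0,0,0.9,0,0.3],[0,0,1.2,0,0.3],[0,0,1.5,0,0.3],[0,0,1.8,0,0.3],[0,0,2.0,0,0.3],[0,0,2.0,0,0.3]]' | egrep 'tcp_pos|wrist|width'
```

```text
tcp_pos: [0.5526, 0.1836, 0.0541]
wrist_force: [-0.0, 0.5, -0.5]
grip_width: 0.0399
```

```bash
python3 -m crank '[[0,0,0.1,0,0.3],[0,0,0.2,0,0.3],[0,0,0.2,0,0.3]]' | egrep 'clock|tcp_pos|wrist|width'
```

```text
clock: 19.7
tcp_pos: [0.553, 0.1836, 0.0526]
wrist_force: [0.3, -0.4, 3.2]
grip_width: 0.0403
```

```bash
python3 -m crank '[[0,0,0.05,0,0.3],[0,0,0.05,0,0.3]]' | egrep 'clock|tcp_pos|wrist|width'
```

```text
clock: 19.95
tcp_pos: [0.5532, 0.1835, 0.0525]
wrist_force: [-0.5, -0.7, 7.5]
grip_width: 0.0403
```

```bash
python3 -m crank '[[0,0,0,0,-0.35],[0,0,0,0,-0.35],[0,0,-0.5,0,-0.35],[0,0,-3,0,-0.35],[0,0,-8,0,-0.5],[0,0,-13.5,0,-0.5],[-1.5,-4,-15,0,-0.5],[-3.5,-9,-15,0,-0.5]]' | egrep 'clock|tcp_pos|wrist|width'
python3 -m crank '[[-2,-5.5,0,0,-0.5],[-4.2,-11,0,0,-0.5],[-6.4,-16.5,0,0,-0.5],[-8.6,-22,0,0,-0.5],[-11.3,-28.4,0,0,-0.5],[-11.3,-28.4,2,0,-0.5],[-11.3,-28.4,2,0,-0.5]]' | egrep 'clock|tcp_pos|wrist|width'
python3 - <<'E'
from h import *
s=manip.get_state();r=vision.get_image('wrist');cv2.imwrite('pics/w5.png',r['image'][...,::-1])
print(s['qvel'].round(2),s['tcp_pos']);np.savez('w5.npz',T=toolT(s)@r['T_tool_cam'],K=r['camera_matrix'],d=r['dist'])
s=manip.get_state();print(s['tcp_pos'],shift([.556,-.218,.0435],s))
E
```

```text
clock: 20.95
tcp_pos: [0.5534, 0.0869, 0.2038]
wrist_force: [0.5, -1.3, -0.4]
grip_width: 0.0643
clock: 21.82
tcp_pos: [0.5547, -0.2192, 0.1805]
wrist_force: [-0.6, 0.6, 0.2]
grip_width: 0.0637
[ 0.03 -0.03  0.02  0.03  0.    0.01] [ 0.55465755 -0.21915828  0.18050214]
[ 0.55509834 -0.21843626  0.18157749] [-0.09  0.07 13.81]
```

View pics/w5.png

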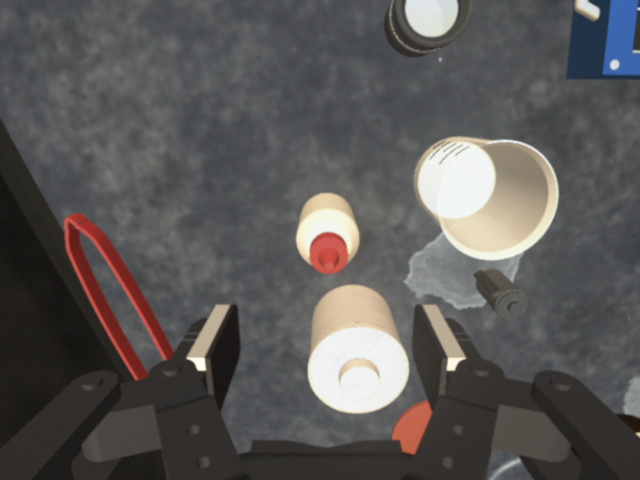

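The remaining bottle has its cap tip near (328,266) and its far base edge at (326,193).

```bash
python3 - <<'E'
from h import *
w=np.load('w5.npz');cam={'camera_matrix':w['K'],'dist':w['d']}
f=lambda u,v,z:at_z(cam,(u,v),z,w['T'])[:2]
tx=w['T'][:2,1]/np.linalg.norm(w['T'][:2,1])
b=f(326,193,.003)-.021*tx; t=f(328,266,.112); print(b,t,f(328,250,.085))
for p in(b,t):print(shift([*p,.0435]))
E
```

```text
[ 0.55910441 -0.22050434] [ 0.55792161 -0.21903061] [ 0.55789173 -0.21884904]
[-0.47 -0.05 13.81]
[-0.31  0.04 13.81]
```

```bash
python3 -m crank '[[-0.3,0,4,0,-0.5],[-0.3,0,8,0,-0.5],[-0.3,0,11,0,-0.5],[-0.3,0,13,0,-0.5],[-0.3,0,13.7,0,-0.5],[-0.3,0,13.8,0,-0.5],[-0.3,0,13.8,0,-0.5]]' 40
python3 -m crank '[[0,0,0,0,0.3],[0,0,0,0,0.3],[0,0,0,0,0.3],[0,0,0,0,0.3]]' 40
```

```text
clock: 22.75
tcp_pos: [0.559, -0.2196, 0.0449]
ee_rot: [-3.141, 0.002, 2.772]
wrist_force: [0.1, 0.5, -0.0]
grip_width: 0.0642
finger_force: 0.0
clock: 23.25
tcp_pos: [0.5588, -0.2199, 0.0448]
ee_rot: [-3.141, 0.002, 2.772]
wrist_force: [-0.4, 0.3, 6.0]
grip_width: 0.0398
finger_force: 40.3
```

```bash
python3 -m crank '[[0,0,-0.5,0,0.3],[0,0,-4,0,0.3],[0,0,-9,0,0.3],[1,2,-13,0,0.3],[3.5,7,-13,0,0.3],[6,12,-13,0,0.3],[8.5,17,-13,0,0.3],[11,22,-13,0,0.3]]' | egrep 'clock|tcp_pos|wrist|width'
python3 -m crank '[[2.5,5,0,0,0.3],[3.95,7.8,1,0,0.3],[3.95,7.8,4,0,0.3],[3.95,7.8,7,0,0.3],[3.95,7.8,8,0,0.3],[3.95,7.8,8,0,0.3]]' | egrep 'clock|tcp_pos|wrist|width'
python3 - <<'E'
from h import *
s=manip.get_state();print(s['tcp_pos'],s['qvel'].round(2),shift([.5271,.1124,.0448+.034]))
E
```

```text
clock: 24.25
tcp_pos: [0.5349, 0.0268, 0.1742]
wrist_force: [0.7, 0.7, -0.3]
grip_width: 0.0399
clock: 25.0
tcp_pos: [0.5266, 0.1121, 0.0939]
wrist_force: [-0.1, 0.3, -0.5]
grip_width: 0.0397
[0.52662074 0.11207311 0.0938713 ] [-0.   -0.02  0.03  0.01  0.   -0.  ] [-0.03  0.05  1.51]
```

Bottom at 0.049; feel downwards.

```bash
python3 -m crank '[[0,0,0.3,0,0.3],[0,0,0.5,0,0.3],[0,0,0.7,0,0.3],[0,0,0.85,0,0.3],[0,0,1.0,0,0.3],[0,0,1.0,0,0.3]]' | egrep 'tcp_pos|wrist|width'
```

```text
tcp_pos: [0.5268, 0.1122, 0.0842]
wrist_force: [-2.0, -1.3, 5.1]
grip_width: 0.0399
```

```bash
python3 -m crank '[[0,0,0.1,0,0.3],[0,0,0.2,0,0.3],[0,0,0.2,0,0.3]]' | egrep 'tcp_pos|wrist|width'
```

```text
tcp_pos: [0.5271, 0.1122, 0.0838]
wrist_force: [-5.5, -1.3, 20.2]
grip_width: 0.0397
```

```bash
python3 -m crank '[[0,0,0.05,0,0.3],[0,0,0.1,0,0.3],[0,0,0.1,0,0.3]]' | egrep 'tcp_pos|wrist|width'
```

```text
tcp_pos: [0.5273, 0.1121, 0.0837]
wrist_force: [-8.6, -1.1, 29.9]
grip_width: 0.0398
```

```bash
python3 -m crank '[[0,0,-1.0,0,0.3],[0,0,-2.2,0,0.3],[2,0,-2.5,0,0.3],[5,-0.1,-2.5,0,0.3],[6.6,-0.1,-2.5,0,0.3],[6.6,-0.1,-1.8,0,0.3],[6.6,-0.1,-1.4,0,0.3],[6.6,-0.1,-1.4,0,0.3]]' | egrep 'clock|tcp_pos|wrist|width'
python3 - <<'E'
from h import *
s=manip.get_state();r=vision.get_image('wrist');cv2.imwrite('pics/w6.png',r['image'][...,::-1])
s=manip.get_state();print(s['tcp_pos'],shift([.465,.1347,.0448+.034]))
E
```

```text
clock: 27.5
tcp_pos: [0.4652, 0.1349, 0.0942]
wrist_force: [-0.8, -0.4, -0.0]
grip_width: 0.0399
[0.46521598 0.13491621 0.09436664] [ 0.01 -0.03  1.56]
```

View pics/w6.png

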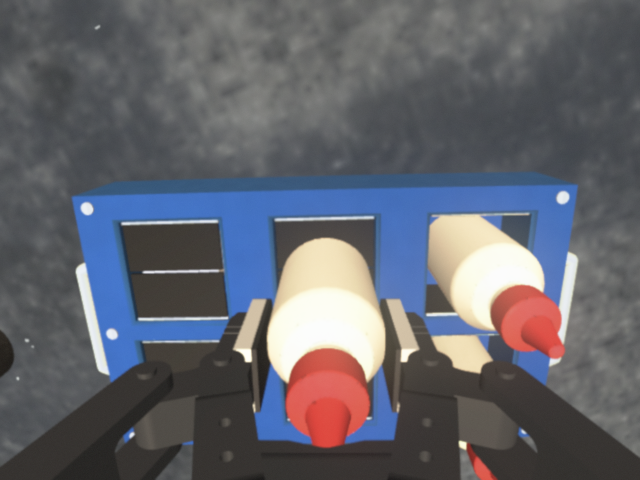

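The held bottle is still straight (far bottom edge at about row 237) and is over the next cell's mouth (275–375). The bottle at the right stands upright in its cell. I'll feel in smaller steps from here.

```bash
python3 -m crank '[[0,0,0.3,0,0.3],[0,0,0.5,0,0.3],[0,0,0.7,0,0.3],[0,0,0.9,0,0.3],[0,0,0.95,0,0.3],[0,0,0.95,0,0.3]]' | egrep 'tcp_pos|wrist|width'
```

```text
tcp_pos: [0.4648, 0.1351, 0.0854]
wrist_force: [0.6, -0.9, 1.2]
grip_width: 0.0403
```

```bash
python3 -m crank '[[0,0,0.1,0,0.3],[0,0,0.15,0,0.3],[0,0,0.15,0,0.3]]' | egrep 'tcp_pos|wrist|width'
```

```text
tcp_pos: [0.4648, 0.1352, 0.0838]
wrist_force: [0.4, -0.6, 1.7]
grip_width: 0.0405
```

```bash
python3 -m crank '[[0,0,0.1,0,0.3],[0,0,0.15,0,0.3],[0,0,0.15,0,0.3]]' | egrep 'tcp_pos|wrist|width'
```

```text
tcp_pos: [0.4648, 0.1352, 0.0822]
wrist_force: [-0.8, -0.5, 1.9]
grip_width: 0.0399
```

```bash
python3 -m crank '[[0,0,0.1,0,0.3],[0,0,0.2,0,0.3],[0,0,0.2,0,0.3]]' | egrep 'tcp_pos|wrist|width'
```

```text
tcp_pos: [0.4647, 0.1352, 0.0802]
wrist_force: [0.7, 0.8, 1.1]
grip_width: 0.0399
```

Now 8.6 mm down with about 1 N.

```bash
python3 -m crank '[[0,0,0.1,0,0.3],[0,0,0.2,0,0.3],[0,0,0.2,0,0.3]]' | egrep 'tcp_pos|wrist|width'
```

```text
tcp_pos: [0.4647, 0.1352, 0.0782]
wrist_force: [-0.2, -0.8, 0.5]
grip_width: 0.0397
```

```bash
python3 -m crank '[[0,0,0.1,0,0.3],[0,0,0.2,0,0.3],[0,0,0.3,0,0.3],[0,0,0.3,0,0.3]]' | egrep 'tcp_pos|wrist|width'
```

```text
tcp_pos: [0.4647, 0.1352, 0.0752]
wrist_force: [-0.4, -0.3, 0.8]
grip_width: 0.0396
```

```bash
python3 -m crank '[[0,0,0.3,0,0.3],[0,0,0.6,0,0.3],[0,0,0.9,0,0.3],[0,0,1.2,0,0.3],[0,0,1.5,0,0.3],[0,0,1.8,0,0.3],[0,0,2.0,0,0.3],[0,0,2.0,0,0.3]]' | egrep 'tcp_pos|wrist|width'
```

```text
tcp_pos: [0.4646, 0.1351, 0.0551]
wrist_force: [-0.1, 0.2, -1.5]
grip_width: 0.0401
```

```bash
python3 -m crank '[[0,0,0.1,0,0.3],[0,0,0.2,0,0.3],[0,0,0.25,0,0.3],[0,0,0.25,0,0.3]]' | egrep 'clock|tcp_pos|wrist|width'
```

```text
clock: 31.8
tcp_pos: [0.4648, 0.1352, 0.0529]
wrist_force: [-0.1, 0.2, 0.9]
grip_width: 0.0402
```

```bash
python3 -m crank '[[0,0,0.05,0,0.3],[0,0,0.1,0,0.3],[0,0,0.1,0,0.3]]' | egrep 'clock|tcp_pos|wrist|width'
```

```text
clock: 32.17
tcp_pos: [0.465, 0.1351, 0.0527]
wrist_force: [-3.4, 0.2, 12.3]
grip_width: 0.0398
```

```bash
python3 -m crank '[[0,0,-0.05,0,-0.25],[0,0,-0.05,0,-0.25],[0,0,-0.5,0,-0.25],[0,0,-3,0,-0.25],[0,0,-8,0,-0.25],[0,0,-13,0,-0.25],[4,0,-17,0,-0.25],[8,-2,-17,0,-0.25]]' | egrep 'clock|tcp_pos|wrist|width'
python3 - <<'E'
from h import *
t=vision.get_image('top')['image'][...,::-1];im=t[170:340,165:490]
s=vision.get_image('side')['image'][...,::-1][200:370,240:565]
cv2.imwrite('pics/end.png',cv2.resize(np.vstack([im,s]),None,fx=1.75,fy=1.75,interpolation=cv2.INTER_CUBIC))
E
```

```text
clock: 33.17
tcp_pos: [0.3836, 0.1461, 0.2244]
wrist_force: [0.5, -0.1, 0.4]
grip_width: 0.053
```

View pics/end.png

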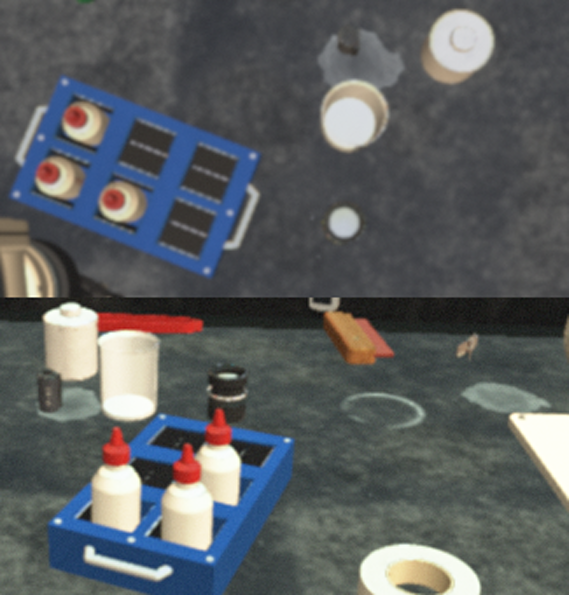

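All three bottles stand upright and equally deep in their cells, at (80,118), (58,175) and (122,200). The loupe, beaker, cassette and tank are where they were, and the hand is clear.

```bash
python3 -c "
from rig import manip
print(manip.job_done())"
```

```text
the job is handed in; nothing more can be done
None
```

All three bottles are upright on the floors of three empty cells and the job is handed in at about 33 s, with the loupe, tank, cassette and beaker untouched; one probe pressed harder than gentle, reaching about 30 N on a tin before I backed off.

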